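# Clip down the storage box and set its vent dial

## Robot

A 6-joint arm with a two-finger parallel gripper is mounted at the origin on the work surface. World frame = base frame: x ahead of the robot, y to its left, z up, the work surface at z = 0. Lengths are in m, angles in rad, forces in N, time in s.
With the tool pointing down it reaches from about 0.375 to 0.925 m from the base axis. Payload 5.7 kg.
Tool frame: the origin (TCP) lies midway between the tips of the shut fingers; the grasp point (between the pads) lies 19 mm behind it; z points along the fingers, x is the direction in which the jaws open and shut, and the axes are right-handed (so a half turn about z gives the same grasp; the last joint's range is limited). The gripper opens to 88 mm and grips with 3 to 60 N. Pads are 20 mm wide; open, the fingers measure 115 mm over their backs; the gripper's body (75 mm by 178 mm) begins 61 mm behind the grasp point.
Start: joints at [1.001, 0.359, 1.51, -0, 1.272, -0.115], TCP at [0.264, 0.539, 0.189] pointing down, gripper open.
Joint ranges: [-2.97, 2.97], [-1.01, 2.36], [0.21, 2.38], [-0.96, 4.11], [0.2, 2.71], [-2.98, 2.98]. Speed limits (rad/s): [2.39, 2.39, 3.14, 3.14, 3.14, 3.14].

## Interface

Orientations are given as a unit quaternion [x, y, z, w].
In Python, from bench import move_ptp, servo_line, goto_joints, move_gripper, sleep, inverse_kinematics, capture, PlanningError, close_job, spot_in, silhouettes, current_clock, current_joint_pos, current_qvel, current_joint_torque, current_position, current_orientation, current_force, current_torque, current_finger_gap gives the robot as it stands. Calls block until the motion is done:
- move_ptp(position, orientation): joint-space move of the TCP to a pose.
- servo_line(position, orientation=None, rate=0.15, contact_N=None): straight line of the TCP; orientation=None keeps the orientation; rate is the mean speed in m/s. With contact_N (N) it stops when the force on the tool has changed by that much, and returns True; else False.
- goto_joints(angles): joint-space move.
- move_gripper(opening): finger opening in m; the grip force is fixed at half the most; returns when the fingers have stopped.
- sleep(seconds).
- inverse_kinematics(position, orientation): joint angles nearest the present ones, or None.
- capture(name): name is "scene" or "top" or "wrist"; returns a dict with "image" (480x640x3 uint8, blue, green, red), "range_z" (480x640 float32, m along the optical axis (not along the pixel's ray), 0 where there is no reading), "intrinsics" (3x3 intrinsics, pixels), "R" (3x3) and "t" (3): a world point X has camera coordinates R X + t. Camera axes: x right, y down, z forward; pixel columns grow to the right and rows downward; lengths in m; the calibration is good to about 2 mm. A picture is of the moment at which its call begins.
A pose or a line that the arm cannot do raises PlanningError and nothing moves.
- close_job(): hands the job in, once; it reports no verdict.
Trained networks look in the newest picture that a camera, given by its name, has taken for a name from the list of things; names that differ only in an ending like _2 or _b are one class to them, and where a whole thing is asked for, a point or a joint stands for the part that bears it (a point fixed in the world has none). Each returns a list of dicts, best first, with "conf" (0 to 1); they miss things now and then, are a little off and sometimes report something else, mostly with a low value. They report only what shows in the picture. A call takes as long as a camera call.
- spot_in(camera, query): "xy" ([column, row] in pixels, amid what is visible of it).
- silhouettes(camera, query): "region" (480x640 bool, what is visible of it) and "xy" ([column, row] in pixels, amid what is visible of it).
Readings, each from a call of its own:
- current_clock(): time.
- current_joint_pos(): joint angles.
- current_qvel(): joint speeds.
- current_joint_torque(): joint torques, N m.
- current_position(): TCP position.
- current_orientation(): TCP orientation.
- current_force(): force on the tool from outside, world axes, zero at the start.
- current_torque(): the same for the moment, N m.
- current_finger_gap(): finger opening in m.
Only numpy, scipy, OpenCV 4.12 (cv2) and the standard library are available. Lean on these libraries where they do the work, as an engineer would, in place of code of your own. Each camera call takes 0.05 s, during which the arm holds its last target. There are 200 camera calls.

## Task

Close up the food storage box on the sloped stand: flip all four side clips of its lid (two on the left, two on the right) fully down, and only then set the vent dial on the lid by turning it clockwise all the way to its stop and back by exactly four clicks. Let go of it, and leave the other things on the bench standing where they are.

Things in the scene. Friction and masses are not known exactly. Their poses are not given: they have to be found in the camera images.
- lid (a point): Middle of the top of a grey lid, 168 x 238 x 12 mm, of a white box fixed on a stand that slopes 28 degrees: the lid faces up and back to the robot. Lid frame = this point's axes: x up the slope, y left, z square out of the lid. Steel hoop of 10 mm bar over the far edge of the lid: crossbar along y at x = 80, z = 160 mm, its legs at y = +-62, down at x = 93. Rest of the stand below z = -55.
- dial_grip (a point): On the vent dial's axis, at mid-height of its grip bar, at x = 0, y = 0, z = 19 mm in the lid frame. Black dial: round disc, 80 mm diameter, 3 to 11 mm above the lid, and on it a low straight bar 60 mm long, 13 mm wide, 11 to 26 mm above the lid, with flat sides to pinch. x axis: along the bar towards the end with the white line (pointer); z: the dial's axis, out of the lid.
- dial (a joint): Vent dial's angle, rad: 0 at its stop, fully clockwise seen from above the lid; grows counter-clockwise to 3.49. At 0 the pointer points along the lid frame's -x (down the slope, at the long white mark). 10 clicks of 20 degrees (0.349 rad), a short white mark for each; it springs into the nearest click when let go. About 0.07 N m turns it over a click.
- clip_left_far (a joint): Snap clip on the left side of the lid, the one farther from the robot: angle, rad, 0 = fully down against the box's side, 1.57 = straight out in the lid's plane, 2.4 = widest. Stays where it is left; 0.03 N m moves it. Grey plate 50 mm wide along the edge, 34 mm long, 3 mm thick, with a bead along its end, 2 mm proud of the outer face. Hinge line along the lid's edge, its middle at x = +45, y = +122, z = -6 mm in the lid frame.
- clip_left_far_end (a point): Middle of the free end of that clip (left, far), 34 mm from its hinge.
- clip_left_near (a joint): Snap clip on the left side of the lid, the one nearer to the robot: angle, rad, 0 = fully down against the box's side, 1.57 = straight out in the lid's plane, 2.4 = widest. Stays where it is left; 0.03 N m moves it. Grey plate 50 mm wide along the edge, 34 mm long, 3 mm thick, with a bead along its end, 2 mm proud of the outer face. Hinge line along the lid's edge, its middle at x = -45, y = +122, z = -6 mm in the lid frame.
- clip_left_near_end (a point): Middle of the free end of that clip (left, near), 34 mm from its hinge.
- clip_right_far (a joint): Snap clip on the right side of the lid, the one farther from the robot: angle, rad, 0 = fully down against the box's side, 1.57 = straight out in the lid's plane, 2.4 = widest. Stays where it is left; 0.03 N m moves it. Grey plate 50 mm wide along the edge, 34 mm long, 3 mm thick, with a bead along its end, 2 mm proud of the outer face. Hinge line along the lid's edge, its middle at x = +45, y = -122, z = -6 mm in the lid frame.
- clip_right_far_end (a point): Middle of the free end of that clip (right, far), 34 mm from its hinge.
- clip_right_near (a joint): Snap clip on the right side of the lid, the one nearer to the robot: angle, rad, 0 = fully down against the box's side, 1.57 = straight out in the lid's plane, 2.4 = widest. Stays where it is left; 0.03 N m moves it. Grey plate 50 mm wide along the edge, 34 mm long, 3 mm thick, with a bead along its end, 2 mm proud of the outer face. Hinge line along the lid's edge, its middle at x = -45, y = -122, z = -6 mm in the lid frame.
- clip_right_near_end (a point): Middle of the free end of that clip (right, near), 34 mm from its hinge.
- tomatoes: Bystander, to be left alone: card punnet of tomatoes, 115 x 85 x 45 mm; origin at the middle of its underside.
- punnets: Bystander, to be left alone: stack of empty card punnets, 119 x 89 x 110 mm; origin at the middle of its underside.
- spray: Bystander, to be left alone: clear bottle, 62 mm diameter, 170 mm tall; origin at the middle of its underside.
- jar: Bystander, to be left alone: glass jar, 68 mm diameter, 110 mm tall; origin at the middle of its underside.
- mug: Bystander, to be left alone: white mug, 76 mm diameter, 85 mm tall, handle on its +y side; origin at the middle of its underside.
- label_roll: Bystander, to be left alone: roll of labels lying flat, 80 mm diameter, 35 mm tall; origin at the middle of its underside.
- scanner: Bystander, to be left alone: black hand scanner lying down, 150 x 38 x 30 mm; origin at the middle of its underside.

How it is judged:
On the way, in this order (a step that is already met when the one before it is completed fails the run):
1. all four clips are fully down (within 0.15 rad) (value of joint each of clip_left_far, clip_left_near, clip_right_far, clip_right_near below 0.15 rad), for 0.2 s.
2. the dial is turned clockwise to its stop (within 0.08 rad) (value of joint dial below 0.08 rad), for 0.15 s.
At the end, for the whole second after the job is handed in: All four clips are down within 0.15 rad of the box's sides, and the dial rests four clicks back from its stop (1.396 rad, within 0.12 rad) (all of step 1 and value of joint dial between 1.276 and 1.516 rad and velocity of joint dial between -0.05 and 0.05 rad/s); the robot touches nothing.
It fails at once if a thing that stands by (punnets, tomatoes, bottle, jar, mug, label roll, scanner) is moved more than 30 mm (distance of any of tomatoes, punnets, spray, jar, mug, label_roll, scanner from where it was at the start of the episode above 0.03 m).
It fails at once if the bottle, the jar, the mug or the stack of punnets is tipped by more than 0.5 rad (angle between any of spray, jar, mug, punnets's own z axis and vertical above 0.5 rad).
It also fails if it takes over 72 s, if anything falls off the work surface, if the arm or the gripper's body presses on something with over 40 N, if the wrist force passes 120 N, or if a joint passes its speed limit or range.

## Working session

There is one attempt and no reset: what is moved stays moved. The work goes in short steps, each a Python script; the robot and the scene stay as the last script left them, time stands still between calls to the robot, and variables do not carry over. Pictures are saved under pics/ and viewed, about 8 in all and at most 12, crops included, and the job is handed in when it is done.

```bash
ls; mkdir -p pics
python3 - <<'E'
from bench import *
import cv2,numpy as np
for n in ["scene","top"]:
    c=capture(n); cv2.imwrite(f"pics/{n}0.png",c["image"]); np.savez(f"{n}0.npz",**c)
    print(n,c["intrinsics"].tolist(),c["R"].round(3).tolist(),c["t"].round(3).tolist())
    for q in ["lid","dial_grip","clip_left_far_end","clip_left_near_end","clip_right_far_end","clip_right_near_end","tomatoes","punnets","spray","jar","mug","label_roll","scanner"]:
        out=[]
        for d in spot_in(n,q)[:4]:
            u,v=d["xy"]; z=c["range_z"][int(v),int(u)]
            X=c["R"].T@(np.linalg.inv(c["intrinsics"])@[u,v,1]*z-c["t"])
            out.append((round(d["conf"],2),int(u),int(v),X.round(3).tolist()))
        print(q,out)
print(current_clock(),current_orientation())
E
```

```text
pics
scene [[477.5930062763894, 0.0, 321.64014768647615], [0.0, 477.5930062763894, 238.30838711476284], [0.0, 0.0, 1.0]] [[-0.843, 0.537, -0.014], [0.323, 0.487, -0.812], [-0.429, -0.689, -0.584]] [0.475, -0.114, 1.411]
lid [(0.74, 301, 228, [0.652, 0.068, 0.185]), (0.39, 333, 194, [0.373, -0.236, 0.024])]
dial_grip [(0.71, 305, 200, [0.579, -0.04, 0.172])]
clip_left_far_end [(0.38, 323, 234, [0.602, 0.071, 0.154]), (0.33, 254, 181, [0.64, -0.18, 0.177])]
clip_left_near_end [(0.5, 354, 242, [0.542, 0.103, 0.126])]
clip_right_far_end [(0.54, 255, 181, [0.636, -0.179, 0.175]), (0.31, 312, 205, [0.57, -0.025, 0.165])]
clip_right_near_end []
tomatoes [(0.77, 332, 196, [0.38, -0.229, 0.025])]
punnets [(0.68, 385, 313, [0.607, 0.292, 0.105]), (0.19, 287, 184, [0.549, -0.183, 0.139])]
spray [(0.96, 226, 198, [0.681, -0.275, 0.096])]
jar [(0.66, 273, 179, [0.542, -0.274, 0.109])]
mug [(0.76, 417, 268, [0.45, 0.207, 0.084])]
label_roll [(0.64, 352, 221, [0.412, -0.084, 0.029])]
scanner [(0.76, 381, 253, [0.434, 0.068, 0.028])]
top [[469.6494809908581, 0.0, 320.6408172437292], [0.0, 469.649480
[... 657 characters left out ...]
 290, 269, [0.534, 0.101, 0.119]), (0.53, 424, 220, [0.624, -0.173, 0.172])]
tomatoes [(0.92, 440, 325, [0.402, -0.23, 0.029]), (0.31, 476, 208, [0.651, -0.291, 0.128])]
punnets [(0.73, 220, 250, [0.578, 0.252, 0.106]), (0.18, 467, 254, [0.556, -0.275, 0.108])]
spray [(0.63, 478, 208, [0.652, -0.295, 0.131]), (0.16, 469, 256, [0.553, -0.279, 0.108])]
jar [(0.65, 468, 255, [0.553, -0.275, 0.112]), (0.26, 358, 249, [0.568, -0.039, 0.177])]
mug [(0.75, 256, 318, [0.426, 0.19, 0.006])]
label_roll [(0.96, 382, 319, [0.417, -0.1, 0.024]), (0.62, 357, 243, [0.565, -0.025, 0.334])]
scanner [(0.98, 315, 321, [0.416, 0.053, 0.028])]
1.4 [ 8.48309228e-01  5.29501132e-01 -5.53284699e-05  3.74920206e-05]
```

Run:
```python
import cv2
a=cv2.imread("pics/top0.png")[170:350,180:520]; cv2.imwrite("pics/top0c.png",cv2.resize(a,(792,420),interpolation=cv2.INTER_CUBIC))
a=cv2.imread("pics/scene0.png")[130:330,180:450]; cv2.imwrite("pics/scene0c.png",cv2.resize(a,(800,593),interpolation=cv2.INTER_CUBIC))
```

```text
(no output)
```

View pics/top0c.png

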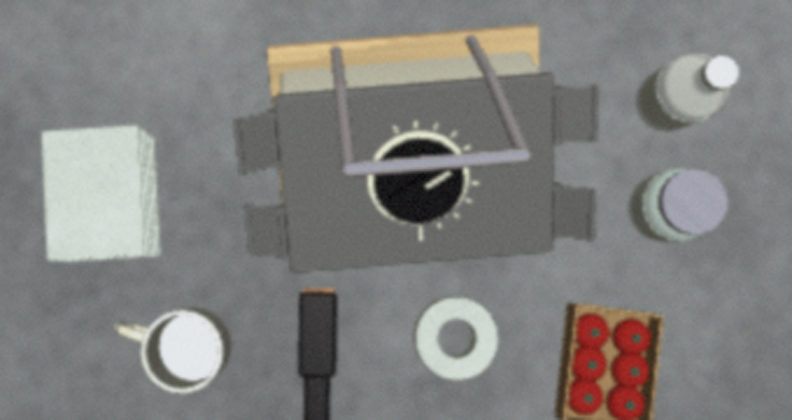

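View pics/scene0c.png

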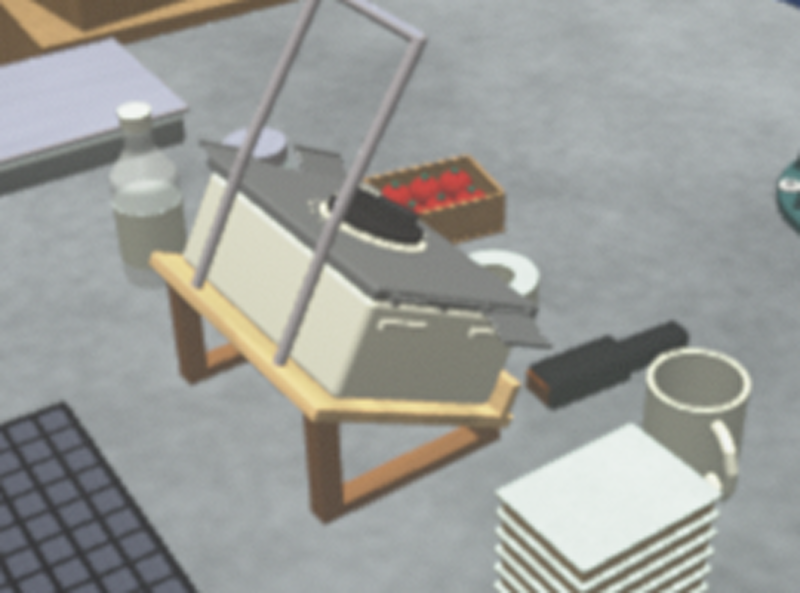

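The top picture shows the dial at pixel (360,247) with its pointer to the right and a little up, which is about 5–6 clicks, under the hoop's crossbar. All four clips stick out: left near (290,268), left far (289,230), right near (427,259), right far (425,215). The bottle, jar and punnets stand off to the sides. Next I fit the lid frame from depth.

```bash
cat > fit.py <<'E'
import numpy as np
from scipy.optimize import minimize, least_squares
def cloud(c):
    v,u=np.mgrid[0:480,0:640]; z=c["range_z"]; k=z>0
    P=np.stack([u[k],v[k],np.ones(k.sum())])*z[k]
    X=(np.linalg.inv(c["intrinsics"])@P-c["t"][:,None]); 
    return (c["R"].T@X).T, np.stack([u[k],v[k]],1)
def frame(p,yaw,tilt=np.radians(28)):
    c,s=np.cos(yaw),np.sin(yaw); Rz=np.array([[c,-s,0],[s,c,0],[0,0,1]])
    ct,st=np.cos(tilt),np.sin(tilt)
    return Rz@np.array([[ct,0,-st],[0,1,0],[st,0,ct]])
if __name__=="__main__":
    T=np.load("top0.npz"); S=np.load("scene0.npz")
    for nm,C in [("top",T),("scene",S)]:
        X,uv=cloud(C)
        o=np.array([.575,-.04,.165]); yaw=0.07
        X=X[np.linalg.norm(X-o,axis=1)<.25]
        for i in range(8):
            R=frame(o,yaw); L=(X-o)@R
            k=(abs(L[:,2])<(.012 if i<3 else .005))&(abs(L[:,0])<.095)&(abs(L[:,1])<.117)&(np.hypot(L[:,0],L[:,1])>.045)
            Q=X[k]; m=Q.mean(0); n=np.linalg.svd(Q-m)[2][2]; n*=np.sign(n[2])
            o=o+n*((m-o)@n); 
            if i<2: continue
            # edges, in-plane
            L=(X-o)@R; p=L[abs(L[:,2])<.006]
            def ext(a,b,lo,hi):  # y-like extents of column slices
                r=[]
                return r
            ys=np.arange(-.1,.1,.01); near=[]; far=[]
            for y in ys:
                q=p[abs(p[:,1]-y)<.005,0]
                if len(q)>5: near.append((y,np.percentile(q,1))); far.append((y,np.percentile(q,99)))
            near=np.array(near); far=np.array(far)
            xs=np.r_[np.arange(-.015,.016,.005)]; lf=[];rt=[]
            for x in xs:
                q=p[(abs(p[:,0]-x)<.004),1]
                if len(q)>5: lf.append(np.percentile(q,99.5)); rt.append(np.percentile(q,.5))
            sl=np.median(np.diff(near[:,1]))
            pf=np.polyfit(near[:,0],near[:,1],1)
            yaw+= -np.arctan(pf[0])*.7
            dx=np.median(near[:,1]-pf[0]*near[:,0])+.084; dy=(np.median(lf)+np.median(rt))/2
            o=o+R@np.array([dx,dy,0])*.7
        print(nm,"o",o.round(4),"yaw",round(yaw,4),"tilt",np.degrees(np.arccos(n[2])).round(2),"nyaw",np.arctan2(-n[1],-n[0]).round(3),"lr",np.median(lf).round(4),np.median(rt).round(4),"far",np.median(far[:,1]).round(4),"near",near[:,1].round(3).tolist(),len(Q))
        R=frame(o,yaw); L=(X-o)@R
        for s in (1,-1):
            for x0 in (.045,-.045):
                q=L[(abs(L[:,0]-x0)<.018)]; q=np.stack([q[:,0],s*q[:,1],q[:,2]],1)
                d=q[:,1:]-[.122,-.006]; r=np.hypot(*d.T); k=(r>.01)&(r<.04)&(d[:,1]>-.035)&(d[:,0]>0.004)
                a=np.arctan2(d[k,0],-d[k,1]); print("clip","L" if s>0 else "R",x0,k.sum(),np.percentile(a,[10,50,90]).round(2) if k.sum() else None)
E
python3 fit.py
```

```text
top o [ 0.579  -0.0411  0.1577] yaw 0.0521 tilt 27.94 nyaw 0.053 lr 0.1185 -0.1185 far 0.0811 near [-0.084, -0.084, -0.083, -0.085, -0.083, -0.084, -0.084, -0.084, -0.084, -0.085, -0.084, -0.085, -0.084, -0.084, -0.083, -0.083, -0.085, -0.084, -0.083, -0.084] 6736
clip L 0.045 207 [1.99 2.07 2.15]
clip L -0.045 170 [1.22 1.3  1.41]
clip R 0.045 216 [1.61 1.69 1.8 ]
clip R -0.045 198 [2.  2.1 2.2]
scene o [0.6515 0.0018 0.204 ] yaw 1.0106 tilt 27.85 nyaw 1.034 lr -0.0186 -0.0421 far -0.0264 near [-0.072, -0.072, -0.061, -0.052, -0.042, -0.029, -0.015, -0.038, -0.049, -0.01, -0.043, -0.062, -0.062, -0.062, -0.055, -0.057] 213
clip L 0.045 0 None
clip L -0.045 0 None
clip R 0.045 0 None
clip R -0.045 0 None
```

Top-camera lid fit: origin (0.579, -0.041, 0.158), yaw 0.052, tilt 27.9°, which matches the given 28°. Clip angles are about 2.07, 1.30, 1.69 and 2.10 rad. The plan is to press the clips with the shut fingertip, then push the dial bar around with it while holding the tool's orientation constant, so the body stays clear of the hoop. First an IK check.

```bash
cat > h.py <<'E'
from bench import *
import numpy as np, cv2
from scipy.spatial.transform import Rotation as Ro
from fit import frame, cloud
O=np.array([.579,-.0411,.1577]); RL=frame(O,.0525)
def W(x,y,z): return O+RL@np.array([x,y,z])/1000
def quat(xdir,lean=0):
    """tool along lid -z, tool x along xdir (lid); lean: deg about lid x (+ tilts body towards -y)"""
    z=np.array([0,0,-1.]); x=np.array(xdir,float); M=np.stack([x,np.cross(z,x),z],1)
    return Ro.from_matrix(RL@Ro.from_euler('x',lean,degrees=True).as_matrix()@M).as_quat()
E
python3 - <<'E'
from h import *
for s in (1,-1):
  for sx in (1,-1):
    for x in (-45,45):
      for out,z in((22,60),(22,-34),(6,-34)):
        j=inverse_kinematics(W(x,s*(122+out),z),quat((sx,0,0),-10*s)); print("clip",s,sx,x,out,z,None if j is None else np.round(j,2).tolist())
    j=inverse_kinematics(W(-100,s*150,120),quat((sx,0,0),-10*s)); print("via",s,sx,None if j is None else np.round(j,2).tolist())
for sx in (1,-1):
  for p in ((20,-20,70),(20,-20,14),(-30,10,14),(-100,0,120)):
    j=inverse_kinematics(W(*p),quat((0,sx,0))); print("dial",sx,p,None if j is None else np.round(j,2).tolist())
E
```

```text
clip 1 1 -45 22 60 [0.28, 0.06, 2.08, -0.49, 0.62, 0.62]
clip 1 1 -45 22 -34 [0.26, 0.26, 2.1, -0.71, 0.42, 0.85]
clip 1 1 -45 6 -34 [0.21, 0.26, 2.12, -0.69, 0.39, 0.8]
clip 1 1 45 22 60 [0.24, 0.11, 1.89, -0.39, 0.73, 0.47]
clip 1 1 45 22 -34 [0.22, 0.28, 1.91, -0.5, 0.55, 0.59]
clip 1 1 45 6 -34 [0.19, 0.28, 1.92, -0.48, 0.53, 0.54]
via 1 1 [0.37, -0.1, 2.14, -0.48, 0.74, 0.66]
clip 1 -1 -45 22 60 [0.28, 0.06, 2.08, -0.49, 0.62, -2.52]
clip 1 -1 -45 22 -34 [0.26, 0.26, 2.1, -0.71, 0.42, -2.29]
clip 1 -1 -45 6 -34 [0.21, 0.26, 2.12, -0.69, 0.39, -2.34]
clip 1 -1 45 22 60 [0.24, 0.11, 1.89, -0.39, 0.73, -2.67]
clip 1 -1 45 22 -34 [0.22, 0.28, 1.91, -0.5, 0.55, -2.56]
clip 1 -1 45 6 -34 [0.19, 0.28, 1.92, -0.48, 0.53, -2.6]
via 1 -1 [0.37, -0.1, 2.14, -0.48, 0.74, -2.49]
clip -1 1 -45 22 60 [-0.85, 0.17, 1.93, 0.61, 0.96, -1.28]
clip -1 1 -45 22 -34 [-0.77, 0.35, 1.96, 0.72, 0.77, -1.38]
clip -1 1 -45 6 -34 [-0.75, 0.34, 1.98, 0.73, 0.75, -1.37]
clip -1 1 45 22 60 [-0.72, 0.21, 1.76, 0.56, 1.01, -1.08]
clip -1 1 45 22 -34 [-0.66, 0.36, 1.78, 0.62, 0.84, -1.14]
clip -1 1 45 6 -34 [-0.
[... 262 characters left out ...]
ip -1 -1 45 22 60 [-0.72, 0.21, 1.76, 0.56, 1.01, 2.07]
clip -1 -1 45 22 -34 [-0.66, 0.36, 1.78, 0.62, 0.84, 2.0]
clip -1 -1 45 6 -34 [-0.63, 0.35, 1.8, 0.62, 0.82, 2.02]
via -1 -1 [-1.02, 0.06, 1.98, 0.58, 1.09, 1.75]
dial 1 (20, -20, 70) [-0.38, 0.04, 1.96, 0.3, 0.72, -2.18]
dial 1 (20, -20, 14) [-0.35, 0.15, 1.98, 0.34, 0.58, -2.22]
dial 1 (-30, 10, 14) [-0.32, 0.11, 2.11, 0.37, 0.49, -2.23]
dial 1 (-100, 0, 120) [-0.52, -0.18, 2.18, 0.38, 0.75, -2.38]
dial -1 (20, -20, 70) [-0.38, 0.04, 1.96, 0.3, 0.72, 0.96]
dial -1 (20, -20, 14) [-0.35, 0.15, 1.98, 0.34, 0.58, 0.93]
dial -1 (-30, 10, 14) [-0.32, 0.11, 2.11, 0.37, 0.49, 0.91]
dial -1 (-100, 0, 120) [-0.52, -0.18, 2.18, 0.38, 0.75, 0.76]
```

```bash
cat >> h.py <<'E'
def clip(s,x,sx):
    q=quat((sx,0,0),-10*s); P=lambda out,z: W(x,s*(122+out),z)
    servo_line(P(22,55),q,rate=.2)
    a=servo_line(P(22,-33),q,rate=.1,contact_N=15)
    f0=current_force()
    b=servo_line(P(7,-33),q,rate=.05,contact_N=10)
    L=RL.T@(current_position()-O)*1000
    print("clip",s,x,a,b,"tip",L.round(1),"dF",(RL.T@(current_force()-f0)).round(1))
    sleep(.1)
    servo_line(P(24,-33),q,rate=.15); servo_line(P(24,60),q,rate=.25)
E
python3 - <<'E'
from h import *
move_gripper(0)
move_ptp(W(-100,150,120),quat((1,0,0),-10))
clip(1,-45,1); clip(1,45,1)
c=capture("top"); cv2.imwrite("pics/t1.png",cv2.resize(c["image"][170:350,180:520],(792,420)))
print(current_clock())
E
```

```text
clip 1 -45 False False tip [-44.9 128.4 -32.8] dF [ 1.3 -0.8 -0.7]
clip 1 45 False False tip [ 45.1 128.4 -32.8] dF [ 0.  -1.  -0.5]
10.375
```

View pics/t1.png

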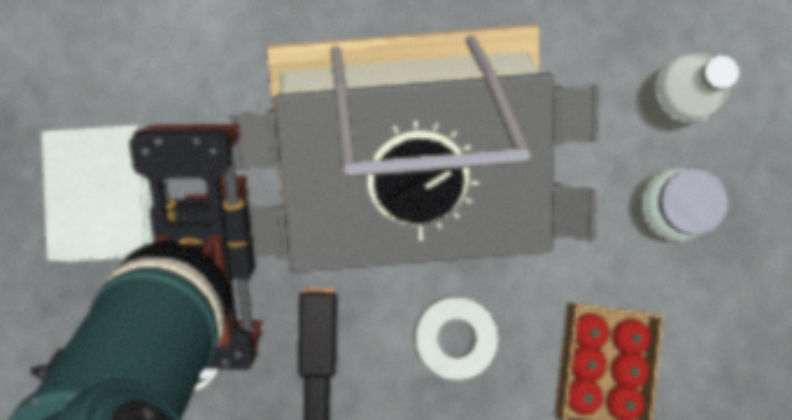

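```bash
cat >> h.py <<'E'
def clipstate(c):
    X,_=cloud(c); L=(X-O)@RL
    for s in (1,-1):
        for x0 in (.045,-.045):
            q=L[(abs(L[:,0]-x0)<.018)]; d=np.stack([s*q[:,1],q[:,2]],1)-[.122,-.006]; r=np.hypot(*d.T)
            k=(r>.01)&(r<.04)&(d[:,1]<.03)&(d[:,0]>0.002); a=np.arctan2(d[k,0],-d[k,1])
            print("clip",s,x0,k.sum(),np.percentile(a,[10,50,90]).round(2) if k.sum()>5 else None)
E
python3 - <<'E'
from h import *
servo_line(W(-100,150,120),quat((1,0,0),-10),rate=.3)
for n in("scene","top"):
    c=capture(n); print(n); clipstate(c); 
    if n=="scene": cv2.imwrite("pics/s1.png",cv2.resize(c["image"][130:330,180:450],(800,593),interpolation=cv2.INTER_CUBIC))
print(current_clock())
E
```

```text
scene
clip 1 0.045 68 [1.55 1.58 1.63]
clip 1 -0.045 96 [1.12 1.2  1.27]
clip -1 0.045 33 [1.53 1.58 1.63]
clip -1 -0.045 77 [1.87 1.97 2.08]
top
clip 1 0.045 215 [1.59 1.68 1.8 ]
clip 1 -0.045 167 [1.21 1.3  1.42]
clip -1 0.045 210 [1.6  1.69 1.81]
clip -1 -0.045 191 [2.04 2.12 2.24]
11.15
```

View pics/s1.png

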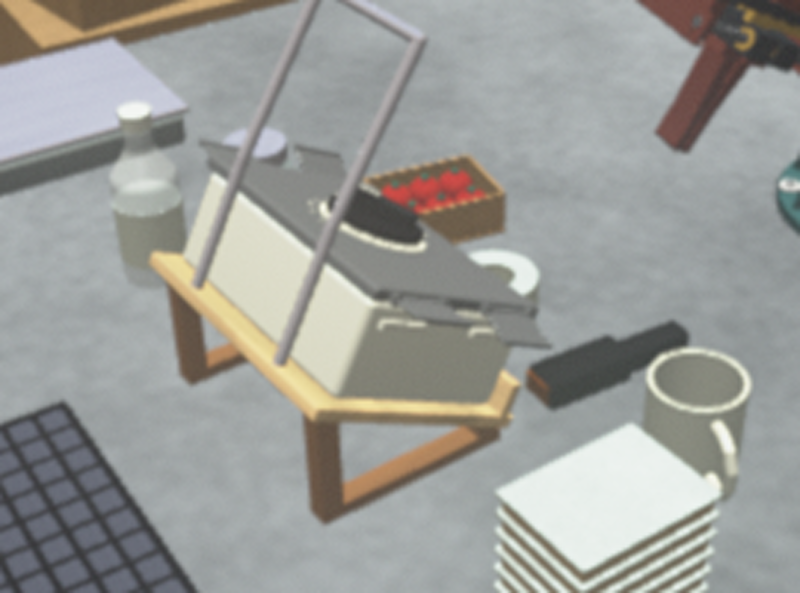

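The far left clip only went from 2.07 to 1.68 and the near one hasn't moved, so something in my geometry is off. I'll project the TCP into the picture (visible tip at crop (680,140)), then descend on the near clip again and capture during it.

Run:
```python
from h import *
def proj(c,X):
    p=c["intrinsics"]@(c["R"]@X+c["t"]); return (p[:2]/p[2])
c=capture("scene"); p=proj(c,current_position()); print("tcp crop px",(p-[180,130])*[800/270,593/200], "gap",current_finger_gap())
Q=quat((1,0,0),-10); P=lambda out,z: W(-45,122+out,z)
ims=[]
servo_line(P(22,55),Q,rate=.2)
for o,z in((22,0),(22,-33),(7,-33)):
    print(servo_line(P(o,z),Q,rate=.1), (RL.T@current_force()).round(1))
    for n in("scene","top"):
        c=capture(n); im=c["image"].copy(); p=proj(c,current_position()).astype(int)
        cr=im[p[1]-50:p[1]+50,p[0]-65:p[0]+65].copy(); cr=cv2.resize(cr,(260,200),interpolation=cv2.INTER_CUBIC); cv2.circle(cr,(130,100),3,(0,255,0),1); ims.append(cr)
cv2.imwrite("pics/m.png",np.vstack([np.hstack(ims[0::2]),np.hstack(ims[1::2])]))
```

```text
tcp crop px [646.1669822  180.73654248] gap 0.0005614171382437585
False [-0.  -0.4 -0. ]
False [-0.6 -0.1 -0.2]
False [ 0.5  0.1 -0.3]
```

View pics/m.png

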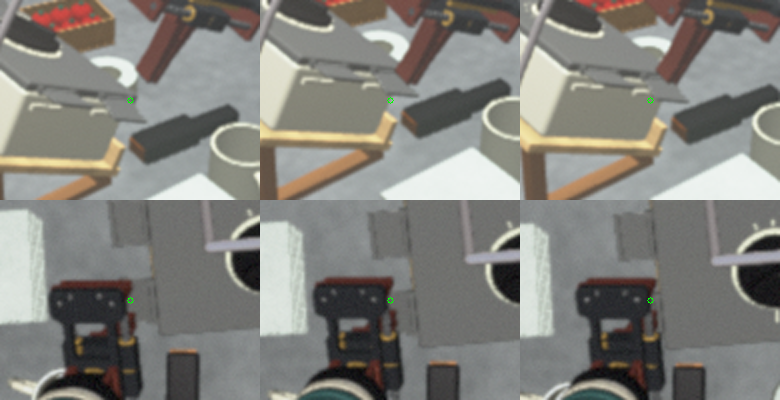

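The fingertip shows about 30–40 mm from the projected TCP, up and towards the robot. I'll measure that offset from depth, in the tool frame, in free air with two orientations.

Run:
```python
from h import *
Q=quat((1,0,0),-10)
servo_line(W(-45,146,-33),Q,rate=.2); servo_line(W(-45,146,60),Q,rate=.25); servo_line(W(-100,160,160),Q,rate=.3)
def meas(tag):
    p=current_position(); M=Ro.from_quat(current_orientation()).as_matrix()
    for n in("scene","top"):
        c=capture(n); X,_=cloud(c); T=(X-p)@M*1000
        k=(np.linalg.norm(T,axis=1)<110); T=T[k]
        c0=T[(T[:,2]>-90)]
        if len(c0)<20: print(tag,n,"few");continue
        print(tag,n,len(c0),"zmax",np.percentile(c0[:,2],[50,90,98,100]).round(0))
        for a in range(-80,60,20):
            s=c0[(c0[:,2]>=a)&(c0[:,2]<a+20)]
            if len(s)>3: print("   z",a,len(s),"x",np.percentile(s[:,0],[5,50,95]).round(0),"y",np.percentile(s[:,1],[5,50,95]).round(0))
print(current_position().round(4),np.round(current_joint_pos(),4).tolist())
meas("lean")
move_ptp([.36,.16,.36],[1,0,0,0]); meas("down")
move_ptp([.36,.16,.36],Ro.from_euler('z',90,degrees=True).as_matrix() is not None and (Ro.from_euler('z',90,degrees=True)*Ro.from_quat([1,0,0,0])).as_quat()); meas("down90")
print(current_clock(),np.round(current_joint_pos(),4).tolist(),current_position())
```

```text
[0.4077 0.1103 0.2512] [0.4267, -0.1685, 2.0964, -0.4486, 0.8663, 0.65]
lean scene 414 zmax [-63. -39. -34. -32.]
   z -80 147 x [-5. 12. 14.] y [-12.  -7.  10.]
   z -60 137 x [-5.  9. 12.] y [-11.  -6.  11.]
   z -40 50 x [-5. 10. 12.] y [-11.  -6.  10.]
lean top 100 zmax [-52. -38. -35. -33.]
   z -80 28 x [-8.  2. 10.] y [10. 11. 12.]
   z -60 57 x [-8.  6.  9.] y [ 6. 11. 12.]
   z -40 15 x [-8.  3.  8.] y [ 5. 11. 11.]
down scene 471 zmax [-63. -40. -36. -33.]
   z -80 169 x [-5. 11. 15.] y [-12.  -8.  10.]
   z -60 157 x [-4. 10. 12.] y [-11.  -7.  10.]
   z -40 50 x [-4. 10. 12.] y [-11.  -8.  11.]
down top few
down90 scene 476 zmax [-64. -40. -35. -33.]
   z -80 167 x [-10.   8.  11.] y [-6. 12. 15.]
   z -60 162 x [-8.  7.  9.] y [-7. 11. 14.]
   z -40 48 x [-9.  5.  9.] y [-7. 11. 14.]
down90 top few
17.3 [0.2426, -0.0797, 1.6239, -0.0001, 1.5975, -1.3277] [0.3598437  0.15999584 0.35987914]
```

The tips sit 33 mm short of the reported TCP along the tool axis, centred in x and y. Both cameras agree on this in all three poses. I'll compensate by that amount and repeat on the left clips.

```bash
cat >> h.py <<'E'
OFF=.033
def TP(p,q): return np.asarray(p)+OFF*Ro.from_quat(q).as_matrix()[:,2]
def line(p,q,**k): return servo_line(TP(p,q),q,**k)
def tip(): return (RL.T@(TP(current_position(),current_orientation())-2*OFF*Ro.from_quat(current_orientation()).as_matrix()[:,2]-O)*1000).round(1)
def clip(s,x,sx,out=22):
    q=quat((sx,0,0),-10*s); P=lambda o,z: W(x,s*(122+o),z)
    line(P(out,45),q,rate=.25)
    a=line(P(out,-30),q,rate=.1,contact_N=15)
    if a: print("stopped going down",tip(),(RL.T@current_force()).round(1))
    b=line(P(7,-30),q,rate=.05,contact_N=10)
    print("clip",s,x,a,b,"tip",tip(),"F",(RL.T@current_force()).round(1)); sleep(.15)
    line(P(24,-30),q,rate=.15); line(P(24,50),q,rate=.25)
E
python3 - <<'E'
from h import *
q=quat((1,0,0),-10)
for s,sx in((1,1),(-1,-1)):
  for x in(-45,45):
    for o in (24,7):
      qq=quat((sx,0,0),-10*s); j=inverse_kinematics(TP(W(x,s*(122+o),-30),qq),qq); print(None if j is None else np.round(j,2).tolist())
move_ptp(TP(W(-100,150,100),q),q)
clip(1,-45,1); clip(1,45,1)
line(W(-100,150,100),q,rate=.3)
clipstate(capture("top")); print(current_clock())
E
```

```text
[0.24, 0.33, 2.11, -0.81, 0.36, 0.95]
[0.2, 0.32, 2.12, -0.8, 0.34, 0.9]
[0.21, 0.34, 1.91, -0.54, 0.5, 0.62]
[0.17, 0.33, 1.92, -0.52, 0.48, 0.58]
[-0.74, 0.4, 1.96, 0.76, 0.71, 1.73]
[-0.72, 0.39, 1.98, 0.78, 0.69, 1.74]
[-0.64, 0.41, 1.78, 0.65, 0.79, 1.98]
[-0.61, 0.4, 1.8, 0.65, 0.77, 2.0]
clip 1 -45 False True tip [-44.1 134.1 -29.8] F [0.3 5.3 2. ]
clip 1 45 False True tip [ 45.9 134.3 -29.8] F [ 0.6  6.  -0.1]
clip 1 0.045 3 None
clip 1 -0.045 3 None
clip -1 0.045 215 [1.59 1.69 1.8 ]
clip -1 -0.045 192 [2.01 2.11 2.24]
24.8917
```

Both left clips are down: contact at tip y = 134, and no plate shows at the edge any more. Now the right side, then pictures.

Run:
```python
from h import *
ql=quat((1,0,0),-10); qr=quat((-1,0,0),10); qm=quat((0,-1,0))
line(W(-150,120,130),ql,rate=.3)
move_ptp(TP(W(-150,0,130),qm),qm)
move_ptp(TP(W(-120,-140,110),qr),qr)
clip(-1,-45,-1); clip(-1,45,-1)
line(W(-120,-150,110),qr,rate=.3)
move_ptp(TP(W(-170,0,130),qm),qm)
c=capture("top"); clipstate(c); print(current_clock())
s=capture("scene")
a=cv2.resize(c["image"][190:300,270:450],(655,400),interpolation=cv2.INTER_CUBIC)
cv2.imwrite("pics/t2.png",a)
cv2.imwrite("pics/s2.png",cv2.resize(s["image"][150:290,190:400],(660,440),interpolation=cv2.INTER_CUBIC))
```

```text
clip -1 -45 False True tip [ -43.9 -134.2  -29.8] F [-0.2 -2.8 -0.4]
clip -1 45 False True tip [  46.1 -134.   -29.7] F [ 1.6 -4.   0.3]
clip 1 0.045 2 None
clip 1 -0.045 2 None
clip -1 0.045 0 None
clip -1 -0.045 0 None
34.4583
```

View pics/t2.png

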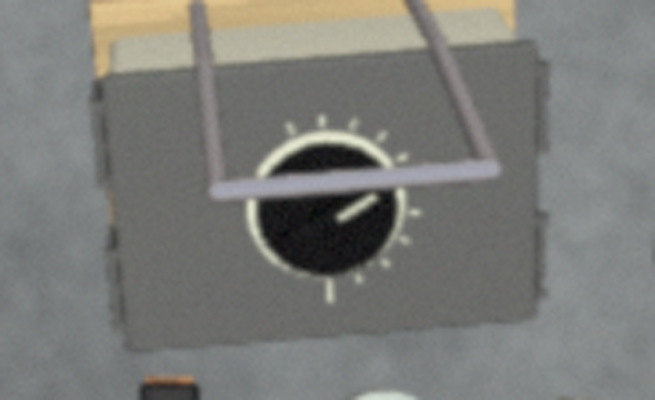

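The top picture shows all four clips flush with the lid's sides, with contacts at ±134 on both sides. The pointer is near the sixth mark, about 120°. Now I push the bar's tail clockwise to the stop, keeping the finger on the lower side, away from the hoop.

```bash
cat >> h.py <<'E'
QD=quat((0,-1,0))
def dpos(a,e,extra=0,r=18,z=15):
    """tip centre pushing the bar: e=-1 tail clockwise, e=+1 pointer counter-clockwise; a in deg"""
    a=np.radians(a); d=np.array([-np.cos(a),-np.sin(a)]); t=np.array([np.sin(a),-np.cos(a)])
    h=6.5+11*abs(t[0])+13*abs(t[1])+extra
    return W(*(1000*0+e*r*d-h*t),z)
E
python3 - <<'E'
from h import *
s=dpos(120,-1,10)
for p in (s,dpos(60,-1),dpos(-5,-1),dpos(0,1,5),dpos(80,1)):
    j=inverse_kinematics(TP(p,QD),QD); print((RL.T@(p-O)*1000).round(),None if j is None else np.round(j,2).tolist())
up=RL[:,2]*.05
line(s+up,QD,rate=.25); print("down",line(s,QD,rate=.1,contact_N=6),tip())
for a in list(range(120,9,-10)):
    if line(dpos(a,-1),QD,rate=.06,contact_N=25): print("stopped",a,tip()); break
print("F",(RL.T@current_force()).round(1))
print("stop",line(dpos(-12,-1),QD,rate=.03,contact_N=12),tip(),(RL.T@current_force()).round(1)); sleep(.3)
print("F",(RL.T@current_force()).round(1),current_clock())
E
```

```text
[-37.  -1.  15.] [-0.34, 0.19, 2.13, 0.46, 0.41, 0.79]
[-11.  27.  15.] [-0.25, 0.19, 2.07, 0.34, 0.43, 1.0]
[20. 19. 15.] [-0.24, 0.2, 2.0, 0.3, 0.48, 1.04]
[-18.  24.  15.] [-0.26, 0.19, 2.09, 0.36, 0.42, 0.97]
[-22. -14.  15.] [-0.36, 0.19, 2.09, 0.45, 0.44, 0.79]
down False [-37.6  -0.7  15.3]
F [ 0.1 -0.  -0.3]
stop False [22.8 16.8 15.1] [-0.   0.2 -0.3]
F [-0.9  0.9 -0.7] 39.7667
```

No stop force was felt, so I back off and look.

Run:
```python
from h import *
line(W(10,30,15),QD,rate=.15); line(W(-20,45,60),QD,rate=.25); line(W(-150,20,110),QD,rate=.35)
c=capture("top"); print(current_clock())
np.savez("top3.npz",**c); cv2.imwrite("pics/t3.png",cv2.resize(c["image"][205:290,310:410],(800,680),interpolation=cv2.INTER_CUBIC)[:600])
X,_=cloud(c); L=(X-O)@RL*1000
k=(np.hypot(L[:,0],L[:,1])<33)&(L[:,2]>20)&(L[:,2]<35); q=L[k]; w=np.linalg.svd(q[:,:2]-q[:,:2].mean(0))
print(k.sum(),q.mean(0).round(1),np.percentile(q[:,2],[5,50,95]).round(1),"bar angle",np.degrees(np.arctan2(w[2][0][1],w[2][0][0])).round(1),w[1].round())
k=(np.hypot(L[:,0],L[:,1])<38)&(L[:,2]<20)&(L[:,2]>5); print("disc",k.sum(),np.median(L[k,2]),"centre",L[k][:,:2].mean(0))
```

```text
41.0833
153 [-6.7  0.3 25.7] [22.5 25.9 28.2] bar angle -179.3 [190.  47.]
disc 688 11.139467532491551 centre [-0.42273646  0.28150652]
```

View pics/t3.png

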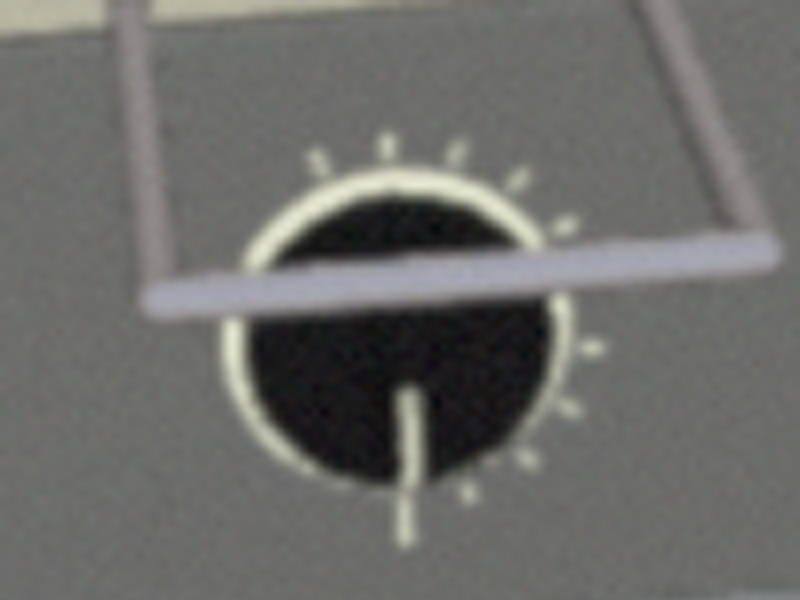

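The picture shows the pointer at crop (408,480), straight in line with the long white mark at (405,530). Depth also gives the bar within 0.7° of the stop. Now I push the pointer end counter-clockwise towards 80°.

```bash
cat >> h.py <<'E'
def barangle(c):
    X,_=cloud(c); L=(X-O)@RL*1000
    q=L[(np.hypot(L[:,0],L[:,1])<33)&(L[:,2]>20)&(L[:,2]<35)]; w=np.linalg.svd(q[:,:2]-q[:,:2].mean(0))
    return len(q),round(float(np.degrees(np.arctan2(w[2][0][1],w[2][0][0]))%180),1),q.mean(0).round(1)
E
cat > ccw.py <<'E'
import sys
from h import *
aend=float(sys.argv[1]); a0=float(sys.argv[2])
s=dpos(a0,1,9,r=14); up=RL[:,2]*.045
line(s+up,QD,rate=.3); print("down",line(s,QD,rate=.1,contact_N=6),tip())
for a in np.unique(np.r_[np.arange(a0,aend,12),aend]):
    if line(dpos(a,1,r=14),QD,rate=.06,contact_N=25): print("stopped",a,tip()); break
print("F",(RL.T@current_force()).round(1),tip())
e=dpos(aend,1,10,r=14); line(e,QD,rate=.15); line(e+up,QD,rate=.25); line(W(-150,20,110),QD,rate=.35)
c=capture("top"); print("bar",barangle(c),current_clock()); clipstate(c)
cv2.imwrite(f"pics/ccw{int(aend)}.png",cv2.resize(c["image"][205:290,310:410],(800,680),interpolation=cv2.INTER_CUBIC)[:600])
E
python3 ccw.py 80 0
```

```text
down False [-14.8  28.5  15.2]
F [-1.  -0.5 -0.8] [-20.8 -11.   15.1]
bar (205, 86.1, array([-1.5, -0.5, 25.4])) 45.5333
clip 1 0.045 2 None
clip 1 -0.045 3 None
clip -1 0.045 0 None
clip -1 -0.045 0 None
```

View pics/ccw80.png

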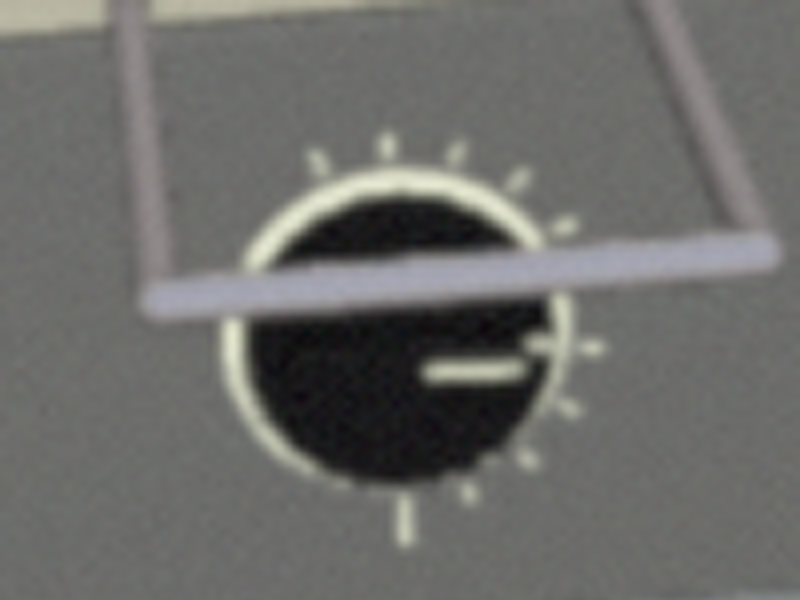

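The pointer is at crop (540,345), beside the fourth short mark (593,348), but depth gives 86°. I'll check more precisely by projecting the white pixels onto their known height planes.

```bash
cat > ang.py <<'E'
from h import *
def rep(c,tag):
    im=c["image"].astype(float).min(2); big=cv2.resize(im[205:290,310:410],None,fx=4,fy=4,interpolation=cv2.INTER_CUBIC)
    v,u=np.mgrid[0:big.shape[0],0:big.shape[1]]; u=(u+.5)/4-.5+310; v=(v+.5)/4-.5+205
    K=np.linalg.inv(c["intrinsics"]); C=-c["R"].T@c["t"]
    D=np.stack([u.ravel(),v.ravel(),np.ones(u.size)]); D=(RL.T@c["R"].T@K@D); C=RL.T@(C-O)
    def pl(z): s=(z/1000-C[2])/D[2]; return ((C[:,None]+D*s)[:2]*1000).T
    w=big.ravel(); hot=w>110
    B=pl(26); k=hot&(np.hypot(*B.T)<26); q=B[k]; q0=q.mean(0); d=np.linalg.svd(q-q0)[2][0]; d*=np.sign(d@q0)
    f=lambda x:(np.degrees(np.arctan2(-x[1],-x[0]))).round(1)
    print(tag,"bar line n",k.sum(),"centroid",q0.round(1),"angle centroid",f(q0),"axis",f(d))
    M=pl(0); k=(hot&(np.hypot(*M.T)>45.5)&(np.hypot(*M.T)<58)).reshape(big.shape).astype(np.uint8)
    n,lab,st,ce=cv2.connectedComponentsWithStats(k)
    print("  marks",sorted([(float(f(M[lab.ravel()==i].mean(0))),float(np.hypot(*M[lab.ravel()==i].mean(0)).round(1))) for i in range(1,n) if 12<st[i,4]<200]))
if __name__=="__main__":
    rep(np.load("top3.npz"),"stop"); rep(np.load("top0.npz"),"start"); c=capture("top"); rep(c,"now"); print(barangle(c))
E
python3 ang.py
```

```text
stop bar line n 1488 centroid [12.3 -0.1] angle centroid 179.5 axis -179.3
  marks [(29.1, 48.9)]
start bar line n 1584 centroid [16.  -3.6] angle centroid 167.4 axis -114.1
  marks [(-158.4, 48.8), (18.7, 53.3), (29.4, 49.0), (158.6, 48.3), (179.9, 48.4)]
now bar line n 1571 centroid [14.1 -3.6] angle centroid 165.7 axis -132.1
  marks [(-159.6, 55.9), (-145.7, 46.8), (-79.7, 54.8), (-16.6, 55.6), (29.0, 49.0)]
(204, 86.1, array([-1.5, -0.1, 25.4]))
```

```bash
python3 - <<'E'
s=open('ang.py').read()
s=s.replace('w=big.ravel(); hot=w>110','''L=cloud_mask(c); w=big.ravel(); hot=(w>130)&~L''')
s=s.replace('def rep(','''def cloud_mask(c):
    z=c["range_z"]; v,u=np.mgrid[0:480,0:640]
    X=(np.linalg.inv(c["intrinsics"])@(np.stack([u.ravel(),v.ravel(),np.ones(u.size)])*z.ravel())-c["t"][:,None]).T@c["R"]
    m=(((X-O)@RL)[:,2]>.045).reshape(480,640)&(z>0); m=cv2.dilate(m.astype(np.uint8),np.ones((3,3)))
    return cv2.resize(m[205:290,310:410],None,fx=4,fy=4,interpolation=cv2.INTER_NEAREST).ravel()>0
def rep(''',1).replace("k=hot&(np.hypot(*B.T)<26)","k=hot&(np.hypot(*B.T)<31)")
s=s.replace('12<st[i,4]<200','12<st[i,4]<400').replace('>45.5','>44.5')
open('ang.py','w').write(s)
E
python3 ang.py
```

```text
stop bar line n 290 centroid [-20.5  -0.4] angle centroid 1.1 axis 0.5
  marks [(-179.9, 47.3), (-158.5, 47.6), (0.9, 51.6), (18.6, 53.3), (37.9, 52.7), (116.8, 48.5), (137.4, 47.6), (158.6, 47.1)]
start bar line n 305 centroid [  5.1 -14.7] angle centroid 109.3 axis 120.3
  marks [(-180.0, 47.2), (-158.4, 47.5), (-52.9, 44.7), (0.3, 53.9), (18.8, 53.4), (37.9, 52.9), (116.7, 48.5), (137.4, 47.8), (158.7, 47.0)]
now bar line n 304 centroid [ -4.2 -16.7] angle centroid 75.7 axis 86.8
  marks [(-179.9, 47.3), (-158.4, 47.5), (0.2, 53.8), (18.7, 53.2), (37.9, 52.9), (116.7, 48.3), (137.4, 47.7), (158.6, 47.1)]
(207, 86.2, array([-1.4, -0.2, 25.5]))
```

The start axis reads 120.3° and the stop 0.5°, so the method is sound, yet the dial now reads 86.8° and not 80°. It may still be settling, so I'll wait and re-measure.

Run:
```python
from ang import *
for t in(0,1):
    sleep(t); c=capture("top"); print(current_clock()); rep(c,"now"); print(barangle(c)[1])
print(current_force().round(2))
```

```text
45.6833
now bar line n 303 centroid [ -4.3 -16.7] angle centroid 75.7 axis 86.7
  marks [(-179.9, 47.4), (-158.5, 47.5), (0.3, 53.7), (18.8, 53.3), (37.9, 53.0), (116.7, 48.4), (137.4, 47.8), (158.7, 47.2)]
86.2
46.7333
now bar line n 305 centroid [ -4.2 -16.6] angle centroid 75.7 axis 86.6
  marks [(-180.0, 47.3), (-158.4, 47.4), (0.3, 53.9), (18.7, 53.2), (37.7, 52.8), (116.7, 48.5), (137.5, 47.8), (158.6, 47.1)]
86.3
[-0.24  0.33 -0.24]
```

It stays at 86.6°: friction holds it off the click's middle, right at the edge of tolerance. The marks also show the dial axis at x = -3.4 in my fitted frame, so I correct for that and nudge it gently clockwise to 80°.

```bash
cat > cw.py <<'E'
import sys, ang, h
from h import *
aend=float(sys.argv[1]); DX=RL[:,0]*-.0034
def pos(a,extra=0,r=18,z=15):
    a=np.radians(a); d=np.array([-np.cos(a),-np.sin(a)]); t=np.array([np.sin(a),-np.cos(a)])
    return W(*(-r*d-(16.5-10+10*abs(t[0])+10*abs(t[1])+extra)*t),z)+DX
up=RL[:,2]*.045; s=pos(88,8)
line(s+up,QD,rate=.3); print("down",line(s,QD,rate=.1,contact_N=6),tip())
line(pos(88,1),QD,rate=.06,contact_N=20)
print(line(pos(aend),QD,rate=.02,contact_N=20),tip(),(RL.T@current_force()).round(1)); sleep(.1)
e=pos(aend,9); line(e,QD,rate=.1); line(e+up,QD,rate=.25); line(W(-150,20,110),QD,rate=.35); sleep(.2)
c=capture("top"); ang.rep(c,"now"); print("bar",barangle(c),current_clock()); clipstate(c)
cv2.imwrite("pics/cwend.png",cv2.resize(c["image"][190:300,270:450],(655,400),interpolation=cv2.INTER_CUBIC))
E
python3 cw.py 80
```

```text
down False [-28.4  18.9  15.3]
False [-17.9  21.   15.1] [0.5 0.4 0.1]
now bar line n 322 centroid [ -6.2 -17.1] angle centroid 70.1 axis 82.2
  marks [(-158.4, 47.5), (-55.2, 44.8), (0.4, 53.8), (18.7, 53.1), (37.8, 52.8), (116.7, 48.5), (137.4, 47.7), (158.7, 47.1), (179.9, 47.4)]
bar (204, 80.1, array([-1.4,  0.4, 25.6])) 49.975
clip 1 0.045 3 None
clip 1 -0.045 2 None
clip -1 0.045 0 None
clip -1 -0.045 0 None
```

Three readings agree now: 82.2° by the pointer axis, 80.1° by depth and 80.7° by the corrected centroid, all inside 73–87°. One last look at the whole scene before handing in.

Run:
```python
from h import *
c=capture("scene"); t=cv2.imread("pics/cwend.png")
a=cv2.resize(c["image"][140:330,180:450],(655,461),interpolation=cv2.INTER_CUBIC)
cv2.imwrite("pics/final.png",cv2.resize(np.vstack([t[60:],a]),None,fx=.75,fy=.75) if False else np.vstack([t[60:320],a])[:600])
X,_=cloud(c); L=(X-O)@RL*1000
for x0 in(45,-45):
    q=L[(abs(L[:,0]-x0)<18)&(L[:,1]>115)&(L[:,1]<165)&(L[:,2]<-9)&(L[:,2]>-38)]
    print(x0,len(q),np.polyfit(q[:,2],q[:,1],1).round(3),np.percentile(q[:,1],[5,50,95]).round(1))
```

```text
45 156 [7.00000e-03 1.22942e+02] [120.8 122.8 124.6]
-45 127 [-5.00000e-03  1.22453e+02] [121.  122.5 124.8]
```

View pics/final.png

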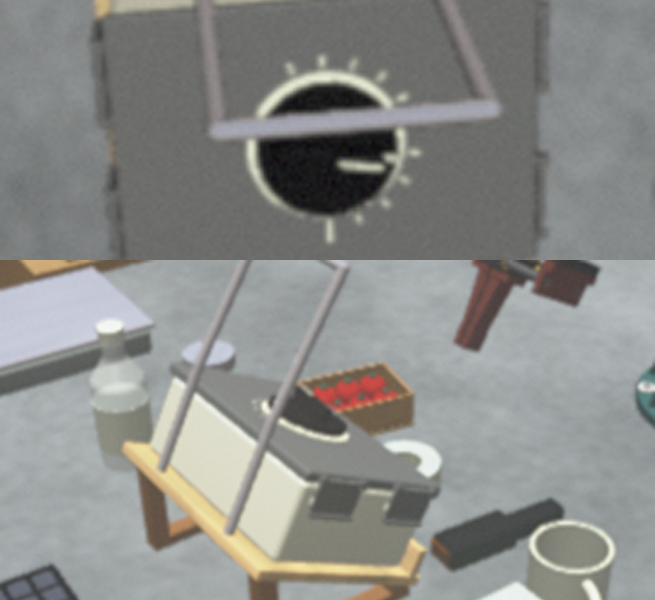

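The final picture shows the left clips flat on the box's side at (335,500) and (405,505), with a fitted slope below 0.01. The pointer is at the fourth mark, the bystanders are where they were and the gripper is in free air.

```bash
python3 -c "
from bench import *
close_job(); print(current_clock())"
```

```text
the job is handed in; nothing more can be done
the job is handed in; nothing more can be done
```

I flipped all four clips down, pushed the dial clockwise to its stop, set it back four clicks and handed the job in at about 50 s. No verdict is reported.

**Tool offset:** my first pass over the left clips left them up. The fingertips sit about 33 mm short of the reported TCP, as both cameras showed, and I compensated for that from then on.

**Clips:** each one met the fingertip at the same distance (±134 mm). The two left clips measured flat against the box. The right clips were not seen edge-on; I judged them from that contact and from no plate showing past the lid edge in the top view.

**Dial stop:** I felt no clear stop force, but the camera showed the pointer at 0.5–1° on the long mark before I turned it back.

**Four clicks:** the first push back left the dial at about 86.6°, held off the click by friction and at the edge of tolerance. I nudged it back. The last readings were 82.2° (pointer line), 80.1° (bar depth) and 80.7° (pointer centroid), against a target of 80 ± 6.9°. They differ by about 2°.

**Surroundings:** the bystanders looked unmoved in the last pictures (I took no position measurements), and the gripper was clear of everything.

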